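# Take the slide rack off the drip hook and into the free staining compartment

## Robot

A 6-joint arm with a two-finger parallel gripper is mounted at the origin on the work surface; the furniture and walls round the work are solid. World frame = base frame: x ahead of the robot, y to its left, z up, the work surface at z = 0. Lengths are in m, angles in rad, forces in N, time in s.
With the tool pointing down it reaches from about 0.25 to 0.775 m from the base axis. Payload 8.9 kg.
Tool frame: the origin (TCP) lies midway between the tips of the shut fingers; the grasp point (between the pads) lies 19 mm behind it; z points along the fingers, y is the line along which they close (so a half turn about z gives the same grasp; the last joint's range is limited). The gripper opens to 85 mm and grips with 20 to 120 N. Pads are 22 mm wide; open, the fingers measure 114 mm over their backs; the gripper's body (76 mm by 85 mm) begins 54 mm behind the grasp point. The pads swing forward as they close: fully open they stand 13 mm farther back than shut.
Start: joints at [1.077, 0.291, -0.153, 1.127, 0, 1.431], TCP at [0.182, 0.492, 0.231] pointing down, gripper open.
Joint ranges: [-2.52, 2.52], [-0.91, 1.74], [-1.3, 1.37], [-1.96, 2.02], [-1.52, 1.47], [-3.14, 3.14]. Speed limits (rad/s): [2.22, 2.22, 2.79, 3.14, 3.14, 3.14].

## Interface

Orientations are given as a rotation vector (axis times angle).
In Python, from station import r gives the robot as it stands.
- The arm moves only by the tool shift_gripper, called as name(argument=value, ...), one argument or row to a line, values as JSON. Schema: {"type":"object","properties":{"moves":{"type":"array","items":{"type":"array","items":{"type":"array","items":{"type":"number"},"minItems":7,"maxItems":7},"minItems":1,"maxItems":10},"minItems":1,"maxItems":1},"grip_force":{"type":"number"},"only":{"type":"string"},"quiet":{"type":"boolean"},"lines":{"type":"string"}},"required":["moves"],"additionalProperties":false}. moves is a list that holds a single list of rows (three levels of brackets), with 1 to 10 rows, each of 7 numbers: dx, dy, dz in fractions of the full range, 1 being 0.75 m, then a rotation vector rx, ry, rz in parts of the range, where 1.0 means pi rad, then the finger opening in m; each row is the pose to reach, as a shift and turn from the pose commanded when the call began, along the tool's axes at that moment; what a row does not reach only later rows make up. A row lasts 1/12 s, in which the tool goes at most 0.0417 m and 0.125 rad, less where a joint would pass 70% of its speed; a pose out of reach is approached as far as the arm can. The fingers move at their own pace and stop on an object; grip_force is the grip in N (left out, the last holds). Time passes only in rows, so rows that do not move let the fingers close. The tool returns the time, the measured TCP pose, the force, the opening and the grip force at its end. only (a regular expression) keeps the lines of the reply that match it, lines (a string "A,B") keeps lines A to B, and quiet returns only ok. No shift or turn number may pass 1 either way. Input that does not fit is refused with a message, and nothing moves.
- r.get_obs(): the state, without advancing time (a new reading comes with each control period).
- r.capture(name): name is "scene" or "top" or "wrist"; returns the picture (384x512x3 uint8, red, green, blue); there is no depth.
- r.camera_info(name): a dict with "fx", "fy", "cx", "cy" (pixels), "T" (4x4, takes a point from camera to world coordinates); the wrist camera has in their place "tool_from_camera" (4x4, takes a point from camera to tool coordinates, whose origin is the TCP and whose axes are the flange's). Camera axes: x right, y up, looking along -z (the intrinsics and any distortion apply to the point x, -y, -z); pixel columns grow to the right and rows downward; lengths in m; the calibration is good to about 2 mm. The wrist camera is an equidistant fisheye: a pixel r from the principal point sees the ray r / f radians off the axis. A picture is of the moment at which its call begins: read the wrist's pose just before it. camera_info takes no time and is no camera call.
- r.job_done(): hands the job in; it is judged then, once.
The state is a dict: "t": time; "joints": joint angles; "qvel": joint speeds; "joint_torque": joint torques, N m; "ee_pos": TCP position; "tcp_rot": TCP orientation; "force": force on the tool from outside, world axes, zero at the start; "ft_torque": the same for the moment, N m; "gripper_width": finger opening in m; "gripper_force": force on a finger pad.
Only numpy, scipy, OpenCV 4.12 (cv2) and the standard library are available. Lean on these libraries where they do the work, as an engineer would, in place of code of your own. Each camera call takes 0.05 s, during which the arm holds its last target. There are 200 camera calls.

## Task

The slide rack hanging on the drip stand goes into the empty compartment of the staining trough, the one that is covered by the lid. First lift that lid off and set it down (do not drop it) flat, right way up, on the bare bench top; then lift the rack up and off its hook and, keeping it upright, lower it into the uncovered compartment and let go only when it stands on that compartment's floor. Leave the rack that is already soaking in the other compartment and the things lying about undisturbed.

Things in the scene. Friction and masses are not known exactly. Their poses are not given: they have to be found in the camera images.
- trough: fixed grey staining trough, 70 (x) x 212 (y) x 62 mm high, with two equal open compartments side by side along y, each 58 (x) x 96 (y) mm inside; outer walls 6 mm, wall between 8 mm. Origin: centre of the underside; z up. At the start one compartment holds the soaking rack, the other is empty under the lid; which is which changes
- cell_left (a point): centre of the inner floor of the trough's +y compartment, 5 mm above the bench; axes as the trough's
- cell_right (a point): centre of the inner floor of the trough's -y compartment, 5 mm above the bench; axes as the trough's
- lid: loose grey lid, about 90 g, lying on the empty compartment: plate 66 (x) x 102 (y) mm, 4 to 9 mm above its origin; below it a plug 54 x 92 x 4 mm that sits in the compartment with 2 mm play; grip bar on top. Origin: centre of the plug's underside, z up; 58 mm above the bench on the trough, 0 when the lid lies on the bench
- lid_bar (a point): centre of the lid's grip bar, 23 mm above the lid's origin; the bar is 12 mm thick in x, 44 mm long in y, and stands 27 mm high on the plate (9 to 36 mm above the lid's origin); axes as the lid's
- hung_rack: loose steel rack of six glass slides (one rigid body, about 150 g), hanging on the hook at the start. Basket 44 (x) x 84 (y) x 34 mm high; over it a bail of 6 mm wire in the plane x = 0, peaked in the middle, where it rests on the hook wire (axis 90.5 mm above the rack's underside); grip tab on top, 135 mm overall. Origin: centre of the basket's underside; z up
- rack_tab (a point): centre of the hung rack's grip tab, 117 mm above the rack's underside; the tab is 10 mm thick in x, 34 mm wide in y, from 98.5 to 135 mm above the underside; axes as the rack's
- soaking_rack: an identical slide rack standing in the other compartment, its tab's top 140 mm above the bench; origin and axes as the hung rack's; leave it there
- drip_stand: fixed steel drip stand: base 115 (x, -50 to +65) x 110 (y) x 8 mm, origin on its underside, -x side roughly facing the robot. A post at x = +55 mm bends into a hook of 8 mm wire that runs to -x, axis 135.5 mm high, and turns up at its end. The rack hangs at x = -20 mm, axes parallel to the stand's, underside 45 mm above the bench
- hook_tip (a point): upturned end of the hook, at stand x = -55 mm, axis height 144.5 mm, top of the wire 148.5 mm; axes as the stand's. To come off, the rack must rise at least 15 mm and at most 50 mm (30 mm is comfortable; above 50 the basket meets the hook wire) and then move about 65 mm along the stand's -x
- petri: petri dish, 90 mm across, 15 mm high, on the bench at the right, nearer the robot than the trough; bystander. (The bench ends at y = -0.35 and x = 0.74; behind the trough and right (-y) of the drip stand, round x = 0.635, y = -0.205, it is bare, with room for the lid)
- timer: small white bench timer 66 x 64 x 19 mm, on the bench left (+y) of the drip stand; bystander

How it is judged:
By the outcome, as a careful person would: the job done as asked, in the order asked, and still so for the second after the job is handed in, with the robot touching nothing.
It also fails if it takes over 56 s, if anything falls off the work surface, if the arm or the gripper's body presses on something with over 40 N, if the wrist force passes 120 N, or if a joint passes its speed limit or range.

## Working session

There is one attempt and no reset: what is moved stays moved. The work goes in short steps, Python scripts to look and compute and a tool call to move; the robot and the scene stay as the last step left them, time stands still between calls to the robot, and variables do not carry over. Pictures are saved under pics/ and viewed, at most 11 in all, crops included, and the job is handed in when it is done.

```bash
ls; mkdir -p pics; python3 - <<'E'
from station import r
import cv2,numpy as np
for n in("scene","top"):
    im=r.capture(n); cv2.imwrite(f"pics/{n}0.png",im[:,:,::-1])
    print(n,{k:np.round(v,4).tolist() for k,v in r.camera_info(n).items() if not isinstance(v,str)})
print({k:np.round(v,4).tolist() for k,v in r.camera_info("wrist").items() if not isinstance(v,str)})
print(r.get_obs())
E
```

```text
pics
station.py
scene {'fx': 471.4588, 'fy': 471.4588, 'cx': 248.586, 'cy': 196.276, 'T': [[0.7746, 0.3268, -0.5414, -0.0439], [-0.632, 0.3674, -0.6824, -0.7457], [-0.0241, 0.8708, 0.4911, 0.6206], [0.0, 0.0, 0.0, 1.0]]}
top {'fx': 387.7723, 'fy': 387.7723, 'cx': 253.097, 'cy': 196.0037, 'T': [[-0.0021, 0.9989, -0.0465, 0.4348], [-1.0, -0.0018, 0.0066, -0.0344], [0.0065, 0.0466, 0.9989, 1.1513], [0.0, 0.0, 0.0, 1.0]]}
{'fx': 297.3186, 'fy': 297.3186, 'cx': 251.1782, 'cy': 190.6941, 'tool_from_camera': [[-0.0005, 0.9466, 0.3225, 0.0843], [1.0, 0.0001, 0.0013, -0.0003], [0.0012, 0.3225, -0.9466, -0.1423], [0.0, 0.0, 0.0, 1.0]]}
{'t': 0.1, 'joints': array([ 1.07667850e+00,  2.91248792e-01, -1.54023563e-01,  1.12671095e+00,
       -1.24764140e-05,  1.43149434e+00]), 'qvel': array([-0.00053383, -0.0018799 ,  0.00189592,  0.00027663,  0.0005333 ,
        0.00087534]), 'joint_torque': array([ 1.51646211e-03, -5.37977922e+01,  3.31919754e+01,  9.25737986e-03,
       -2.47098724e-04,  1.64476859e-05]), 'ee_pos': array([0.18221075, 0.49195458, 0.23078701]), 'tcp_rot': array([-5.54361183e-01, -3.09193092e+00,  1.77767160e-03]), 'force': array([-0.13391211,  0.25524633,  0.06139416]), 'ft_torque': array([-0.01962523, -0.03778126,  0.02854954]), 'gripper_force': 0.0, 'gripper_width': 0.08533024980682459}
```

View pics/scene0.png

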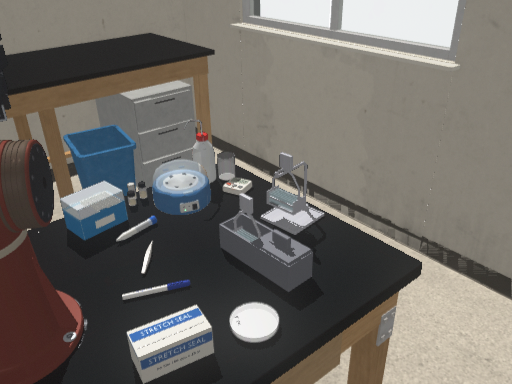

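View pics/top0.png

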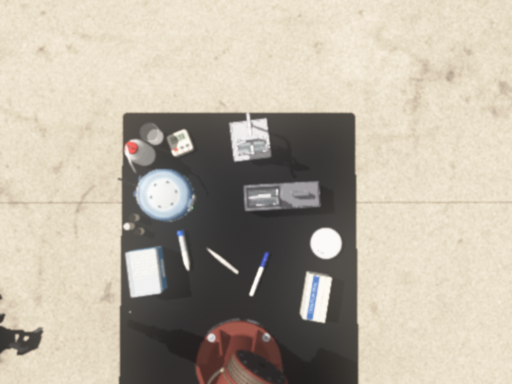

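Scene and top views: the trough spans about (244–320, 181–210) in top, with the soaking rack in its left (+y) half and the lid on its right (-y) half. The stand base is at (230–271, 119–160) and the petri dish at (326, 243). I'll enlarge both views.

```bash
python3 - <<'E'
import cv2,numpy as np
t=cv2.imread("pics/top0.png")[105:217,222:332]; s=cv2.imread("pics/scene0.png")[145:290,210:335]
t=cv2.resize(t,None,fx=5,fy=5,interpolation=cv2.INTER_CUBIC); 
cv2.imwrite("pics/topc.png",np.clip(t*1.3,0,255).astype(np.uint8))
s=cv2.resize(s,None,fx=4,fy=4,interpolation=cv2.INTER_CUBIC); cv2.imwrite("pics/scc.png",np.clip(s*1.3,0,255).astype(np.uint8))
E
```

```text
(no output)
```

View pics/topc.png

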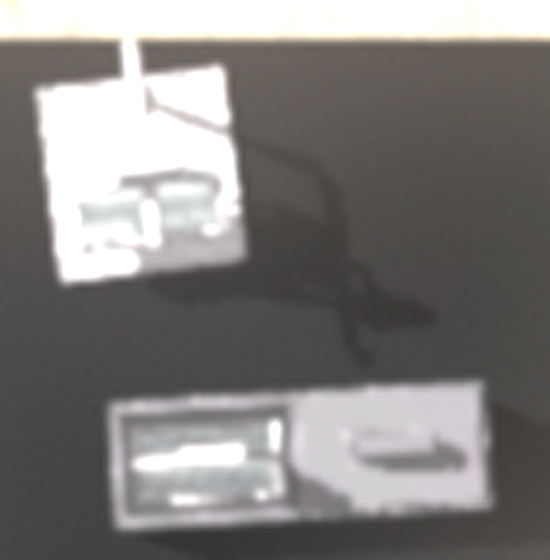

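View pics/scc.png

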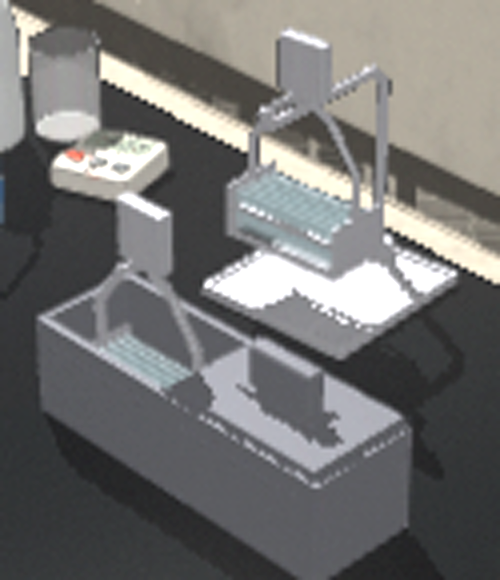

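The crops confirm the lid on the -y compartment. In the top crop the trough corners are (107,403), (486,381), (493,508) and (115,528). The stand base corners are (37,88), (226,66), (246,258) and (62,283).

```bash
cat > h.py <<'E'
import numpy as np,cv2
from scipy.spatial.transform import Rotation as R
from station import r
def plane(name,uv,z,obs=None):
    """pixels -> world points on plane z"""
    c=r.camera_info(name); uv=np.atleast_2d(uv).astype(float)
    x=(uv[:,0]-c["cx"])/c["fx"]; y=(uv[:,1]-c["cy"])/c["fy"]
    if name=="wrist":
        th=np.hypot(x,y); s=np.where(th>1e-9,np.sin(th)/np.maximum(th,1e-9),1)
        d=np.c_[x*s,-y*s,-np.cos(th)]
        B=np.eye(4);B[:3,:3]=R.from_rotvec(obs["tcp_rot"]).as_matrix();B[:3,3]=obs["ee_pos"]
        T=B@np.array(c["tool_from_camera"])
    else: d=np.c_[x,-y,-np.ones(len(x))]; T=np.array(c["T"])
    d=d@T[:3,:3].T; o=T[:3,3]
    return o+d*((z-o[2])/d[:,2])[:,None]
def delta(pos,yaw,obs):
    """tool-axes shift and turn to TCP pos, pointing down, closing line (tool y) along world angle yaw (mod pi)"""
    A=R.from_rotvec(obs["tcp_rot"])
    best=None
    for k in(0,np.pi):
        y=np.array([np.cos(yaw+k),np.sin(yaw+k),0]); z=np.array([0,0,-1.]); G=R.from_matrix(np.c_[np.cross(y,z),y,z])
        w=(A.inv()*G).as_rotvec()
        if best is None or np.linalg.norm(w)<np.linalg.norm(best): best=w
    return np.round(A.inv().apply(np.array(pos)-obs["ee_pos"]),4),np.round(best,4)
E
python3 - <<'E'
from h import *
f=lambda a:np.array(a)/5+[222-.4,105-.4]
for n,q,z in(("base",[(37,88),(226,66),(246,258),(62,283)],.008),("trough",[(107,403),(486,381),(493,508),(115,528)],.063)):
    P=plane("top",f(q),z); print(n,P.round(4).tolist(),P.mean(0).round(4))
    e=P[0]+P[3]-P[1]-P[2]; print("yaw of +y axis-90 deg",np.degrees(np.arctan2(e[1],e[0]))-90, "lens",np.linalg.norm(P-np.roll(P,-1,0),axis=1).round(4))
print(r.get_obs()['joints'])
B=R.from_rotvec(r.get_obs()["tcp_rot"]).as_matrix();print(B.round(3))
E
```

```bash
python3 - <<'E'
from h import *
o=r.get_obs(); print(delta((.489,-.174,.25),np.radians(3),o))
E
```

```text
(array([-0.519 , -0.5179, -0.0187]), array([-1.1000e-03,  6.0000e-04,  1.1636e+00]))
```

Careful with the scale: shifts go in shares of 0.75 m and turns go in shares of pi rad. That gives: -0.519 m / 0.75 = -0.692, -0.03 m / 0.75 = -0.04, 1.163 rad / 3.1416 = 0.3702.

shift_gripper(
  moves=[
    [[0, 0, -0.04, 0, 0, 0, 0.085], [-0.2667, -0.2667, -0.04, 0, 0, 0.1273, 0.085], [-0.2667, -0.2667, -0.04, 0, 0, 0.1592, 0.085], [-0.4, -0.4, -0.04, 0, 0, 0.191, 0.085], [-0.4, -0.4, -0.04, 0, 0, 0.191, 0.085], [-0.4, -0.4, -0.04, 0, 0, 0.2228, 0.085], [-0.692, -0.6907, -0.0267, 0, 0, 0.3702, 0.06], [-0.692, -0.6907, -0.0267, 0, 0, 0.3702, 0.06], [-0.692, -0.6907, -0.0267, 0, 0, 0.3702, 0.06], [-0.692, -0.6907, -0.0267, 0, 0, 0.3702, 0.06]],
  ],
  grip_force=60,
)

```text
t: 0.93
ee_pos: [0.3392, 0.1498, 0.2581]
tcp_rot: [2.125, 2.314, 0.0]
force: [2.3, 0.2, 0.5]
gripper_width: 0.0598
gripper_force: 0.0
```

```bash
python3 - <<'E'
from h import *
o=r.get_obs(); print(delta((.489,-.174,.25),np.radians(3),o),o['t'],o['joints'])
E
```

```text
(array([-0.3353,  0.1217,  0.0081]), array([ 0.0002, -0.0001,  0.0328])) 0.9333 [ 2.17856354e-01 -2.34923740e-02 -4.52778809e-01  1.14130743e+00
  3.46586649e-05  1.70346211e+00]
```

Scaled: -0.33 m / 0.75 = -0.44, 0.12 m / 0.75 = 0.16.

shift_gripper(
  moves=[
    [[-0.44, 0.16, 0, 0, 0, 0, 0.06], [-0.44, 0.16, 0, 0, 0, 0, 0.06], [-0.44, 0.16, 0, 0, 0, 0, 0.06], [-0.44, 0.16, 0, 0, 0, 0, 0.06], [-0.44, 0.16, 0, 0, 0, 0, 0.06], [-0.44, 0.16, 0, 0, 0, 0, 0.06], [-0.44, 0.16, 0, 0, 0, 0, 0.06], [-0.44, 0.16, 0, 0, 0, 0, 0.06], [-0.44, 0.16, 0, 0, 0, 0, 0.06], [-0.44, 0.16, 0, 0, 0, 0, 0.06]],
  ],
)

```text
t: 1.77
ee_pos: [0.4896, -0.1697, 0.2571]
tcp_rot: [-2.122, -2.316, 0.001]
force: [-0.7, 0.9, -0.0]
gripper_width: 0.0598
gripper_force: 0.0
```

shift_gripper(
  moves=[
    [[0, 0, 0, 0, 0, 0, 0.06], [0, 0, 0, 0, 0, 0, 0.06], [0, 0, 0, 0, 0, 0, 0.06], [0, 0, 0, 0, 0, 0, 0.06]],
  ],
)

```text
t: 2.1
ee_pos: [0.4883, -0.165, 0.2584]
tcp_rot: [2.116, 2.322, 0.0]
force: [-0.2, 0.3, -1.0]
gripper_width: 0.06
gripper_force: 0.0
```

```bash
python3 - <<'E'
from h import *
o=r.get_obs(); print(o['ee_pos'],delta((.489,-.174,.25),np.radians(3),o),o['t'],o['joints'])
np.save("o1.npy",np.r_[o["ee_pos"],o["tcp_rot"]])
im=r.capture("wrist"); cv2.imwrite("pics/w1.png",im[:,:,::-1])
E
```

```text
[ 0.48831446 -0.16500563  0.25837761] (array([-0.009 , -0.0001,  0.0084]), array([0.0001, 0.    , 0.04  ])) 2.1 [-4.67812455e-01  2.58650949e-01 -1.25379444e-01  1.18664784e+00
  6.51451819e-05  1.01065868e+00]
```

View pics/w1.png

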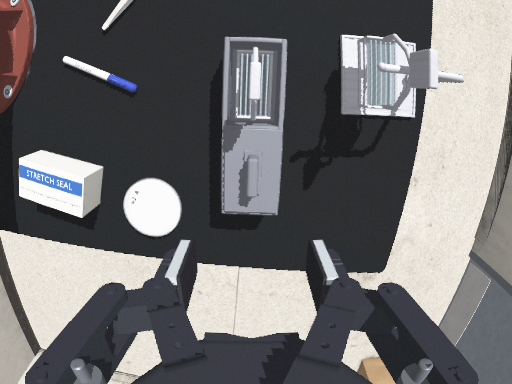

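The wrist view shows the lid plate at (222–282, 125–214) with its bar at about (252, 175), and the hung rack's tab near (424, 68). I'll enlarge both areas.

```bash
python3 - <<'E'
import cv2,numpy as np
i=cv2.imread("pics/w1.png")
a=cv2.resize(i[115:225,210:300],None,fx=5,fy=5,interpolation=cv2.INTER_CUBIC)
b=cv2.resize(i[25:130,330:400+70],None,fx=2.5,fy=2.5,interpolation=cv2.INTER_CUBIC)
c=np.zeros((550,450+350,3),np.uint8); c[:a.shape[0],:450]=a; c[:b.shape[0],450:450+b.shape[1]]=b
cv2.imwrite("pics/w1c.png",np.clip(c*1.2,0,255).astype(np.uint8))
E
```

```text
(no output)
```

View pics/w1c.png

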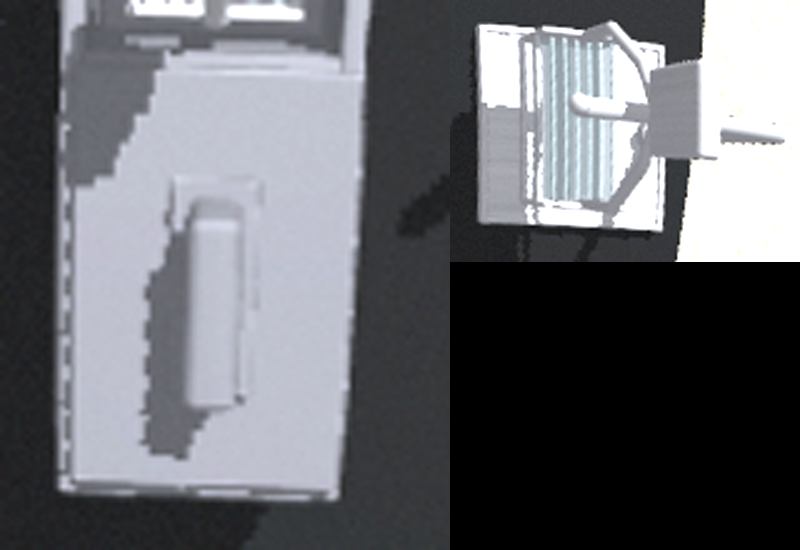

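The lid plate corners in the 5x crop are (76,72), (362,75), (338,487) and (72,482). The bar top spans (190–240, 222–404).

```bash
cat >> h.py <<'E'
def load(f):
    a=np.load(f); return dict(ee_pos=a[:3],tcp_rot=a[3:])
def quad(name,q,z,o=None):
    """corners ordered +y-near, +y-far, -y-far, -y-near (x grows near->far)"""
    P=plane(name,q,z,o); a=P[0]+P[1]-P[2]-P[3]; b=P[1]+P[2]-P[0]-P[3]
    print(P.mean(0).round(4),"yaw y,x:",np.degrees([np.arctan2(-a[0],a[1]),np.arctan2(b[1],b[0])]).round(2),"len y,x",np.round([np.linalg.norm(a)/2,np.linalg.norm(b)/2],4))
E
python3 - <<'E'
from h import *
o=load("o1.npy"); f=lambda a:np.array(a)/5+[210-.4,115-.4]
quad("wrist",f([(76,72),(362,75),(338,487),(72,482)]),.067,o)
quad("wrist",f([(191,222),(241,222),(239,404),(190,405)]),.094,o)
g=lambda a:(np.array(a)-[450,0])/2.5+[330-.3,25-.3]
quad("wrist",g([(478,25),(664,45),(662,231),(478,223)]),.008,o)
quad("wrist",g([(654,67),(702,60),(716,157),(656,155)]),.18,o) 
# outer trough top
quad("wrist",[(225,37),(287,40),(277,213),(222,213)],.063,o)
E
```

```text
[ 0.4885 -0.1727  0.067 ] yaw y,x: [3.42 4.42] len y,x [0.1    0.0647]
[ 0.4891 -0.1716  0.094 ] yaw y,x: [4.89 5.91] len y,x [0.0409 0.0107]
[ 0.6533 -0.0344  0.008 ] yaw y,x: [6.7  7.32] len y,x [0.1094 0.1158]
[ 0.6154 -0.0402  0.18  ] yaw y,x: [13.11 15.75] len y,x [0.0309 0.0223]
[ 0.4847 -0.1227  0.063 ] yaw y,x: [3.2  3.96] len y,x [0.2077 0.0685]
```

Scaled: 0.13 m / 0.75 = 0.1733, 0.04 m / 0.75 = 0.0533, 0.045 rad / 3.1416 = 0.0143.

shift_gripper(
  moves=[
    [[-0.01, 0, 0.0533, 0, 0, 0.0143, 0.06], [-0.01, 0, 0.1067, 0, 0, 0.0143, 0.06], [-0.01, 0, 0.1467, 0, 0, 0.0143, 0.06], [-0.01, 0, 0.1733, 0, 0, 0.0143, 0.06], [-0.01, 0, 0.1733, 0, 0, 0.0143, 0.06], [-0.01, 0, 0.1733, 0, 0, 0.0143, 0.06], [-0.01, 0, 0.1733, 0, 0, 0.0143, 0.06]],
  ],
)

```text
t: 2.73
ee_pos: [0.4902, -0.1737, 0.1297]
tcp_rot: [2.168, 2.271, 0.001]
force: [0.1, 0.7, 0.8]
gripper_width: 0.0597
gripper_force: 0.0
```

```bash
python3 - <<'E'
from h import *
o=r.get_obs(); print(delta((.4887,-.1725,.0705),np.radians(3.4),o),o['t'])
E
```

```text
(array([ 0.0013, -0.0016,  0.0592]), array([ 0.0018,  0.0011, -0.0128])) 2.7333
```

Scaled: 0.059 m / 0.75 = 0.0787, -0.0015 m / 0.75 = -0.002, -0.012 rad / 3.1416 = -0.0038.

shift_gripper(
  moves=[
    [[0.0013, -0.002, 0.04, 0, 0, -0.0038, 0.05], [0.0013, -0.002, 0.06, 0, 0, -0.0038, 0.05], [0.0013, -0.002, 0.0733, 0, 0, -0.0038, 0.05], [0.0013, -0.002, 0.0787, 0, 0, -0.0038, 0.05], [0.0013, -0.002, 0.0787, 0, 0, -0.0038, 0.05], [0.0013, -0.002, 0.0787, 0, 0, -0.0038, 0.03], [0.0013, -0.002, 0.0787, 0, 0, -0.0038, 0.0], [0.0013, -0.002, 0.0787, 0, 0, -0.0038, 0], [0.0013, -0.002, 0.0787, 0, 0, -0.0038, 0], [0.0013, -0.002, 0.0787, 0, 0, -0.0038, 0]],
  ],
  grip_force=60,
)

```text
t: 3.57
ee_pos: [0.4886, -0.173, 0.0702]
tcp_rot: [2.155, 2.284, 0.001]
force: [-1.2, 0.9, 6.7]
gripper_width: 0.0112
gripper_force: 59.1
```

shift_gripper(
  moves=[
    [[0, 0, 0, 0, 0, 0, 0], [0, 0, 0, 0, 0, 0, 0], [0, 0, 0, 0, 0, 0, 0], [0, 0, 0, 0, 0, 0, 0]],
  ],
)

```text
t: 3.9
ee_pos: [0.4886, -0.173, 0.0703]
tcp_rot: [2.155, 2.283, 0.001]
force: [-0.5, 0.4, 7.1]
gripper_width: 0.0109
gripper_force: 59.1
```

Scaled: -0.08 m / 0.75 = -0.1067, -0.07 m / 0.75 = -0.0933.

shift_gripper(
  moves=[
    [[0, 0, -0.0067, 0, 0, 0, 0], [0, 0, -0.02, 0, 0, 0, 0], [0, 0, -0.04, 0, 0, 0, 0], [0, 0, -0.0667, 0, 0, 0, 0], [0, 0, -0.0933, 0, 0, 0, 0], [0, 0, -0.1067, 0, 0, 0, 0], [0, 0, -0.1067, 0, 0, 0, 0], [0, 0, -0.1067, 0, 0, 0, 0]],
  ],
)

```text
t: 4.57
ee_pos: [0.488, -0.1727, 0.1494]
tcp_rot: [2.155, 2.284, 0.0]
force: [0.0, -0.1, -1.0]
gripper_width: 0.011
gripper_force: 58.6
```

```bash
python3 - <<'E'
from h import *
o=r.get_obs(); print(delta((.635,-.207,.15),np.radians(3.4),o),o['t'])
E
```

```text
(array([-0.0428,  0.1448, -0.0004]), array([ 0.0009,  0.0005, -0.0013])) 4.5667
```

Scaled: 0.145 m / 0.75 = 0.1933, 0.14 m / 0.75 = 0.1867.

shift_gripper(
  moves=[
    [[-0.0133, 0.04, 0, 0, 0, 0, 0], [-0.0267, 0.08, 0, 0, 0, 0, 0], [-0.04, 0.12, 0, 0, 0, 0, 0], [-0.048, 0.16, 0, 0, 0, 0, 0], [-0.0573, 0.1867, 0, 0, 0, 0, 0], [-0.0573, 0.1933, 0.0267, 0, 0, 0, 0], [-0.0573, 0.1933, 0.0667, 0, 0, 0, 0], [-0.0573, 0.1933, 0.1067, 0, 0, 0, 0], [-0.0573, 0.1933, 0.1333, 0, 0, 0, 0], [-0.0573, 0.1933, 0.1467, 0, 0, 0, 0]],
  ],
)

```text
t: 5.4
ee_pos: [0.6321, -0.2058, 0.0342]
tcp_rot: [-2.152, -2.28, 0.004]
force: [-1.2, 1.0, -1.7]
gripper_width: 0.0109
gripper_force: 58.9
```

shift_gripper(
  moves=[
    [[0, 0, 0.0067, 0, 0, 0, 0], [0, 0, 0.0133, 0, 0, 0, 0], [0, 0, 0.0133, 0, 0, 0, 0], [0, 0, 0.0133, 0, 0, 0, 0], [0, 0, 0.0133, 0, 0, 0, 0]],
  ],
)

```text
t: 5.82
ee_pos: [0.6358, -0.2075, 0.0304]
tcp_rot: [2.155, 2.284, 0.001]
force: [-0.4, -0.3, -0.6]
gripper_width: 0.0112
gripper_force: 58.9
```

```bash
python3 - <<'E'
from h import *
o=r.get_obs(); print(delta((.635,-.207,.0123),np.radians(3.4),o),o['t'])
E
```

```text
(array([ 0.0006, -0.0008,  0.0181]), array([ 0.0017,  0.0009, -0.0013])) 5.8167
```

Scaled: 0.018 m / 0.75 = 0.024, 0.017 m / 0.75 = 0.0227.

shift_gripper(
  moves=[
    [[0, 0, 0.0067, 0, 0, 0, 0], [0, 0, 0.0133, 0, 0, 0, 0], [0, 0, 0.0173, 0, 0, 0, 0], [0, 0, 0.02, 0, 0, 0, 0], [0, 0, 0.0213, 0, 0, 0, 0], [0, 0, 0.0227, 0, 0, 0, 0], [0, 0, 0.024, 0, 0, 0, 0], [0, 0, 0.024, 0, 0, 0, 0], [0, 0, 0.024, 0, 0, 0, 0]],
  ],
)

```text
t: 6.57
ee_pos: [0.6347, -0.207, 0.0123]
tcp_rot: [-2.156, -2.285, 0.0]
force: [-4.9, 2.0, 11.1]
gripper_width: 0.0107
gripper_force: 60.5
```

Contact force is 11 N, so the lid is on the bench. Releasing and rising, then looking at the result and the rack.

Scaled: -0.19 m / 0.75 = -0.2533, -0.15 m / 0.75 = -0.2.

shift_gripper(
  moves=[
    [[0, 0, 0, 0, 0, 0, 0.05], [0, 0, 0, 0, 0, 0, 0.05], [0, 0, 0, 0, 0, 0, 0.05], [0, 0, 0, 0, 0, 0, 0.05], [0, 0, 0, 0, 0, 0, 0.05], [0, 0, -0.04, 0, 0, 0, 0.05], [0, 0, -0.0933, 0, 0, 0, 0.05], [0, 0, -0.1467, 0, 0, 0, 0.05], [0, 0, -0.2, 0, 0, 0, 0.05], [0, 0, -0.2533, 0, 0, 0, 0.05]],
  ],
)

```text
t: 7.4
ee_pos: [0.6347, -0.207, 0.2031]
tcp_rot: [2.156, 2.285, -0.0]
force: [2.2, -0.7, -0.5]
gripper_width: 0.05
gripper_force: 0.0
```

shift_gripper(
  moves=[
    [[-0.04, -0.0267, -0.0533, 0, 0, 0.0255, 0.05], [-0.04, -0.0533, -0.0933, 0, 0, 0.0255, 0.05], [-0.04, -0.0533, -0.0933, 0, 0, 0.0255, 0.05], [-0.04, -0.0533, -0.0933, 0, 0, 0.0255, 0.05], [-0.04, -0.0533, -0.0933, 0, 0, 0.0255, 0.05], [-0.04, -0.0533, -0.0933, 0, 0, 0.0255, 0.05]],
  ],
)

```text
t: 7.9
ee_pos: [0.5966, -0.2388, 0.2694]
tcp_rot: [-2.244, -2.196, 0.001]
force: [0.9, -0.4, 0.2]
gripper_width: 0.0498
gripper_force: 0.0
```

```bash
python3 - <<'E'
from h import *
o=r.get_obs(); np.save("o2.npy",np.r_[o["ee_pos"],o["tcp_rot"]]); print(o['ee_pos'],o['t'])
im=r.capture("wrist"); cv2.imwrite("pics/w2.png",im[:,:,::-1])
im=r.capture("top"); cv2.imwrite("pics/t2.png",im[:,:,::-1])
a=cv2.imread("pics/w2.png"); cv2.imwrite("pics/w2b.png",cv2.resize(a,(800,600),interpolation=cv2.INTER_CUBIC))
E
```

```text
[ 0.59661241 -0.23878036  0.26943517] 7.9
```

View pics/w2b.png

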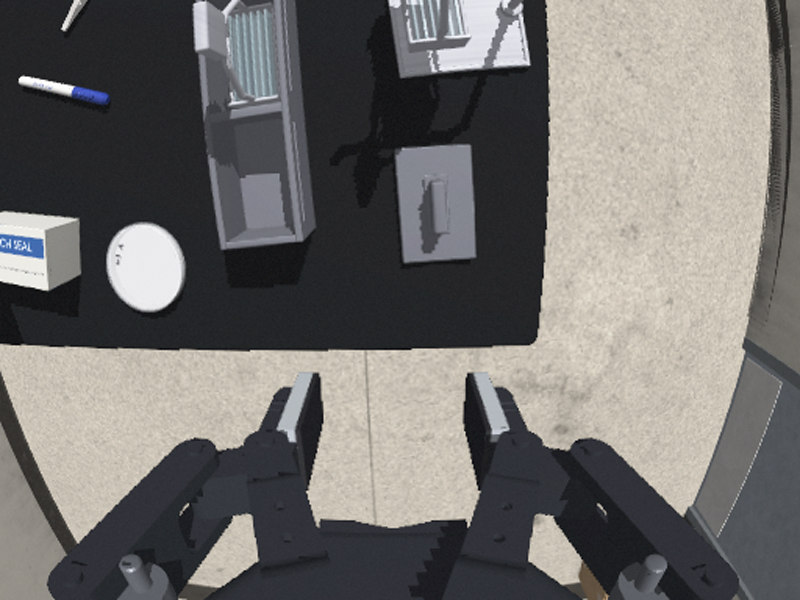

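The lid lies flat on the bench at (435, 205) in this view, and the -y compartment is open and empty. Next I'll get a closer vantage over the hung rack.

```bash
python3 - <<'E'
from h import *
o=r.get_obs(); print(delta((.62,-.15,.27),np.radians(7),o),o['t'])
E
```

```text
(array([ 0.0891,  0.0215, -0.0007]), array([-0.0024, -0.0015, -0.1434])) 8.0
```

Scaled: 0.089 m / 0.75 = 0.1187, 0.08 m / 0.75 = 0.1067, -0.143 rad / 3.1416 = -0.0455.

shift_gripper(
  moves=[
    [[0.0533, 0.0267, 0, 0, 0, -0.0318, 0.05], [0.1067, 0.0267, 0, 0, 0, -0.0455, 0.05], [0.1187, 0.028, 0, 0, 0, -0.0455, 0.03], [0.1187, 0.028, 0, 0, 0, -0.0455, 0.03], [0.1187, 0.028, 0, 0, 0, -0.0455, 0.03], [0.1187, 0.028, 0, 0, 0, -0.0455, 0.03], [0.1187, 0.028, 0, 0, 0, -0.0455, 0.03]],
  ],
)

```text
t: 8.58
ee_pos: [0.6196, -0.152, 0.2707]
tcp_rot: [-2.084, -2.35, 0.001]
force: [-0.7, 0.3, 0.5]
gripper_width: 0.0301
gripper_force: 0.0
```

```bash
python3 - <<'E'
from h import *
o=r.get_obs(); np.save("o3.npy",np.r_[o["ee_pos"],o["tcp_rot"]]); print(o['ee_pos'],o['t'])
im=r.capture("wrist")[:,:,::-1]; cv2.imwrite("pics/w3.png",im)
c=im[20:240,150:420]; cv2.imwrite("pics/w3b.png",cv2.resize(c,None,fx=2.7,fy=2.7,interpolation=cv2.INTER_CUBIC))
E
```

```text
[ 0.6195583  -0.15199446  0.27071557] 8.5833
```

View pics/w3b.png

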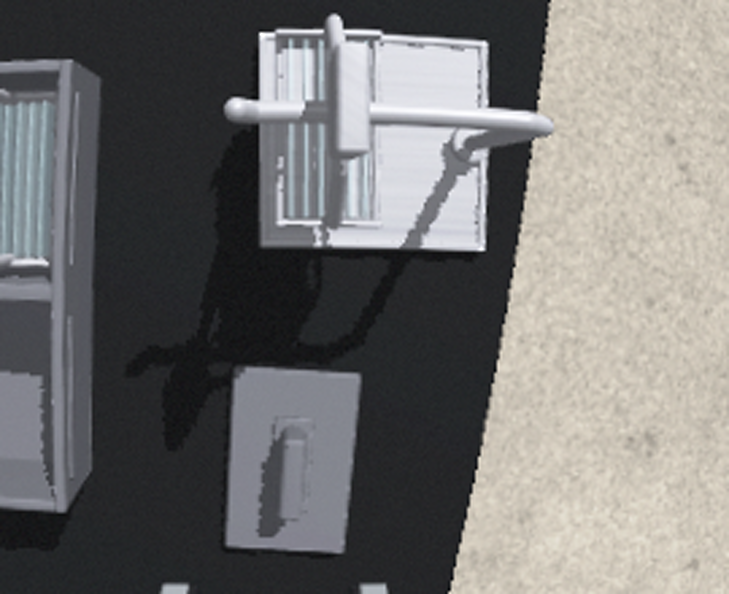

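The base corners are (260,32), (488,40), (486,250) and (260,247). The hook tip is at (237,110), and the tab top spans about x 338–369, y 50–153.

```bash
python3 - <<'E'
from h import *
o=load("o3.npy"); g=lambda a:np.array(a)/2.7+[150-.3,20-.3]
quad("wrist",g([(260,32),(488,40),(486,250),(260,247)]),.008,o)
quad("wrist",g([(338,50),(368,50),(370,153),(342,155)]),.18,o)
print(plane("wrist",g([(237,110)]),.146,o))
quad("wrist",g([(233,367),(361,373),(343,553),(226,547)]),.009,o)
# coloured mask of tab for a check
im=cv2.imread("pics/w3.png"); c=im[36:80:2,268:292].mean(2).astype(int)
print(c)
E
```

```text
[ 0.6546 -0.0335  0.008 ] yaw y,x: [7.01 7.28] len y,x [0.1096 0.1148]
[ 0.6276 -0.0386  0.18  ] yaw y,x: [ 8.6  10.55] len y,x [0.0308 0.0083]
[[ 0.59285618 -0.04180384  0.146     ]]
[ 0.6334 -0.2066  0.009 ] yaw y,x: [3.44 3.89] len y,x [0.102  0.0656]
[[175 184  97  97 129 174 177 195 222 228 230 234 235 235 234 233 232 225
  145 100 148 223 186 121]
 [183 180 119 117 122 128 128 163 213 227 229 228 229 232 235 237 236 225
  199 180 149 222 216 216]
 [183 185 127 124 112 100 120 161 207 222 223 228 230 232 231 232 233 226
  198 194 149 225 232 225]
 [179 187 125 123 107  98 121 164 208 223 223 224 226 227 231 232 232 222
  192 193 159 226 229 226]
 [177 185 123 116  98  98 119 161 209 224 225 226 226 226 227 228 228 222
  192 174 166 222 218 224]
 [192 187 127 111  96  97 116 159 202 221 224 226 227 227 228 228 226 218
  189 166 171 220 216 224]
 [191 189 129 111  96  98 115 162 203 220 221 222 223 227 229 227 227 217
  193 168 183 220 213 226]
 [186 172 129 109  98  97 118 166 206 224 225 225 223 224 223 225 226 220
  203 157 170 219 211 222]
 [183 173 131 111  97  97 117 163 207
[... 677 characters left out ...]
66 126 107 100  98 117 158 199 221 222 222 222 222 223 224 221 215
  190 149 135 169 167 164]
 [164 177 131 108 100  98 119 156 196 216 220 221 222 221 221 222 221 216
  190 165 167 217 215 223]
 [162 178 132 109  99  98 120 159 200 216 216 215 218 219 220 221 220 214
  192 166 179 217 208 218]
 [160 181 133 111  99  99 121 158 202 215 217 216 216 214 216 218 216 212
  195 160 174 215 207 221]
 [160 182 131 112 101  98 117 158 198 215 217 216 218 218 220 219 216 216
  201 154 169 215 204 218]
 [167 179 119 113  98  98  99 106 114 119 121 122 124 123 125 127 129 144
  169 182 170 215 219 221]
 [167 180 118 120 108  98  98  98  98  97  99 100 100 143 177 149 170 212
  189 191 170 216 208 213]]
```

```bash
python3 - <<'E'
from h import *
o=r.get_obs(); print(delta((.6276,-.0378,.151),np.radians(7.1),o),o['t'])
E
```

```text
(array([0.1125, 0.0217, 0.1198]), array([-0.0004,  0.    , -0.0045])) 8.6333
```

Scaled: 0.1125 m / 0.75 = 0.15, 0.1 m / 0.75 = 0.1333, -0.004 rad / 3.1416 = -0.0013.

shift_gripper(
  moves=[
    [[0.0467, 0.0133, 0, 0, 0, 0, 0.03], [0.0933, 0.02, 0, 0, 0, -0.0013, 0.03], [0.1333, 0.0267, 0, 0, 0, -0.0013, 0.03], [0.15, 0.0287, 0.0133, 0, 0, -0.0013, 0.03], [0.15, 0.0287, 0.0533, 0, 0, -0.0013, 0.03], [0.15, 0.0287, 0.08, 0, 0, -0.0013, 0.03], [0.15, 0.0287, 0.08, 0, 0, -0.0013, 0.03], [0.15, 0.0287, 0.08, 0, 0, -0.0013, 0.03], [0.15, 0.0287, 0.08, 0, 0, -0.0013, 0.03]],
  ],
)

```text
t: 9.38
ee_pos: [0.6281, -0.0375, 0.2125]
tcp_rot: [2.079, 2.354, 0.001]
force: [-0.1, -0.1, -0.1]
gripper_width: 0.0298
gripper_force: 0.0
```

```bash
python3 - <<'E'
from h import *
o=r.get_obs(); print(delta((.6276,-.0378,.151),np.radians(7.1),o),o['t'])
E
```

```text
(array([-0.0002, -0.0006,  0.0615]), array([ 0.0014,  0.0005, -0.0001])) 9.3833
```

Scaled: 0.0615 m / 0.75 = 0.082, 0.058 m / 0.75 = 0.0773.

shift_gripper(
  moves=[
    [[0, -0.0007, 0.0267, 0, 0, 0, 0.03], [0, -0.0007, 0.0467, 0, 0, 0, 0.03], [0, -0.0007, 0.0667, 0, 0, 0, 0.03], [0, -0.0007, 0.0773, 0, 0, 0, 0.03], [0, -0.0007, 0.082, 0, 0, 0, 0.03], [0, -0.0007, 0.082, 0, 0, 0, 0.03], [0, -0.0007, 0.082, 0, 0, 0, 0.03]],
  ],
)

```text
t: 9.97
ee_pos: [0.6277, -0.037, 0.1507]
tcp_rot: [2.078, 2.355, 0.001]
force: [-0.1, -0.3, 0.5]
gripper_width: 0.0299
gripper_force: 0.0
```

shift_gripper(
  moves=[
    [[0, 0, 0, 0, 0, 0, 0.015], [0, 0, 0, 0, 0, 0, 0], [0, 0, 0, 0, 0, 0, 0], [0, 0, 0, 0, 0, 0, 0], [0, 0, 0, 0, 0, 0, 0], [0, 0, 0, 0, 0, 0, 0]],
  ],
  grip_force=60,
)

```text
t: 10.47
ee_pos: [0.6277, -0.0368, 0.1505]
tcp_rot: [2.077, 2.355, 0.001]
force: [0.4, 0.0, 5.6]
gripper_width: 0.009
gripper_force: 62.1
```

Scaled: -0.03 m / 0.75 = -0.04, -0.028 m / 0.75 = -0.0373.

shift_gripper(
  moves=[
    [[0, 0, -0.0067, 0, 0, 0, 0], [0, 0, -0.016, 0, 0, 0, 0], [0, 0, -0.0267, 0, 0, 0, 0], [0, 0, -0.0373, 0, 0, 0, 0], [0, 0, -0.04, 0, 0, 0, 0], [0, 0, -0.04, 0, 0, 0, 0], [0, 0, -0.04, 0, 0, 0, 0]],
  ],
)

```text
t: 11.05
ee_pos: [0.627, -0.0367, 0.1797]
tcp_rot: [2.078, 2.356, 0.0]
force: [0.0, -0.5, -1.6]
gripper_width: 0.009
gripper_force: 61.2
```

```bash
python3 - <<'E'
from h import *
o=r.get_obs(); print(o['ee_pos'],o['force'],o['ft_torque'])
im=r.capture("scene")[:,:,::-1]; cv2.imwrite("pics/s4.png",im)
c=im[120:300,200:400]; cv2.imwrite("pics/s4b.png",cv2.resize(c,None,fx=3,fy=3,interpolation=cv2.INTER_CUBIC))
E
```

```text
[ 0.62703988 -0.03669322  0.17972303] [ 0.04111912 -0.46543923 -1.6144297 ] [-0.00272613  0.00917804 -0.06296619]
```

View pics/s4b.png

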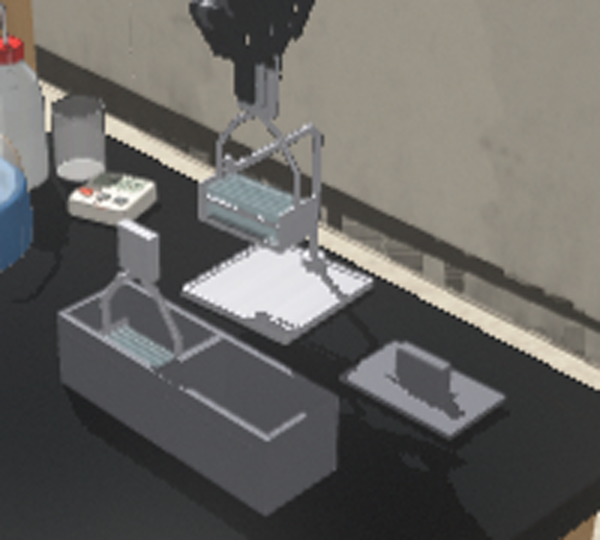

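The rack has risen 30 mm off the hook and hangs upright (about 1.6 N); the lid lies flat. Now I draw it off along the stand's -x.

Scaled: -0.076 m / 0.75 = -0.1013, -0.07 m / 0.75 = -0.0933.

shift_gripper(
  moves=[
    [[0, -0.02, 0, 0, 0, 0, 0], [0, -0.04, 0, 0, 0, 0, 0], [0, -0.06, 0, 0, 0, 0, 0], [0, -0.08, 0, 0, 0, 0, 0], [0, -0.0933, 0, 0, 0, 0, 0], [0, -0.1013, 0, 0, 0, 0, 0], [0, -0.1013, 0, 0, 0, 0, 0], [0, -0.1013, 0, 0, 0, 0, 0], [0, -0.1013, 0, 0, 0, 0, 0]],
  ],
)

```text
t: 11.85
ee_pos: [0.5523, -0.0461, 0.1796]
tcp_rot: [2.078, 2.356, 0.0]
force: [0.0, 0.4, -2.1]
gripper_width: 0.0095
gripper_force: 61.2
```

```bash
python3 - <<'E'
from h import *
o=r.get_obs(); print(o['force'])
print(delta((.555,-.173,.215),np.radians(7.1),o)); print(delta((.488,-.1738,.215),np.radians(3.3),o))
f=load("o2.npy"); 
E
```

```text
[ 0.04037668  0.35859219 -2.09190903]
(array([-0.1262, -0.0131, -0.0354]), array([0.0005, 0.    , 0.0011]))
(array([-0.1186, -0.0797, -0.0354]), array([0.0005, 0.    , 0.0675]))
```

Scaled: -0.1185 m / 0.75 = -0.158, -0.115 m / 0.75 = -0.1533, 0.067 rad / 3.1416 = 0.0213.

shift_gripper(
  moves=[
    [[0, 0, -0.0267, 0, 0, 0, 0], [-0.0133, 0, -0.0467, 0, 0, 0, 0], [-0.0467, -0.0067, -0.0467, 0, 0, 0, 0], [-0.0867, -0.0133, -0.0467, 0, 0, 0, 0], [-0.1267, -0.02, -0.0467, 0, 0, 0.0064, 0], [-0.1533, -0.0467, -0.0467, 0, 0, 0.0143, 0], [-0.158, -0.08, -0.0467, 0, 0, 0.0213, 0], [-0.158, -0.1, -0.0467, 0, 0, 0.0213, 0], [-0.158, -0.1063, -0.0467, 0, 0, 0.0213, 0], [-0.158, -0.1063, -0.0467, 0, 0, 0.0213, 0]],
  ],
)

```text
t: 12.68
ee_pos: [0.4871, -0.1739, 0.2148]
tcp_rot: [2.157, 2.284, 0.0]
force: [0.5, 0.3, -1.1]
gripper_width: 0.0088
gripper_force: 61.2
```

shift_gripper(
  moves=[
    [[0, 0, 0, 0, 0, 0, 0], [0, 0, 0, 0, 0, 0, 0], [0, 0, 0, 0, 0, 0, 0], [0, 0, 0, 0, 0, 0, 0]],
  ],
)

```text
t: 13.02
ee_pos: [0.488, -0.1734, 0.2145]
tcp_rot: [2.155, 2.286, 0.0]
force: [0.8, 0.3, -1.8]
gripper_width: 0.0088
gripper_force: 61.2
```

```bash
python3 - <<'E'
from h import *
o=r.get_obs(); print(delta((.4885,-.1735,.2146),np.radians(3.3),o)); 
np.save("o5.npy",np.r_[o["ee_pos"],o["tcp_rot"]])
im=r.capture("wrist")[:,:,::-1]; cv2.imwrite("pics/w5.png",im)
c=im[20:270,150:380]; a=cv2.resize(c,None,fx=2.2,fy=2.2,interpolation=cv2.INTER_CUBIC)
s=r.capture("scene")[:,:,::-1]; s=cv2.resize(s[120:310,200:330],None,fx=2.2,fy=2.2,interpolation=cv2.INTER_CUBIC)
z=np.zeros((550,a.shape[1]+s.shape[1],3),np.uint8); z[:a.shape[0],:a.shape[1]]=a; z[:s.shape[0],a.shape[1]:]=s; cv2.imwrite("pics/w5b.png",z); print(z.shape)
E
```

```text
(array([-0.0002,  0.0005, -0.0001]), array([ 0.0002, -0.    ,  0.0013]))
(550, 792, 3)
```

View pics/w5b.png

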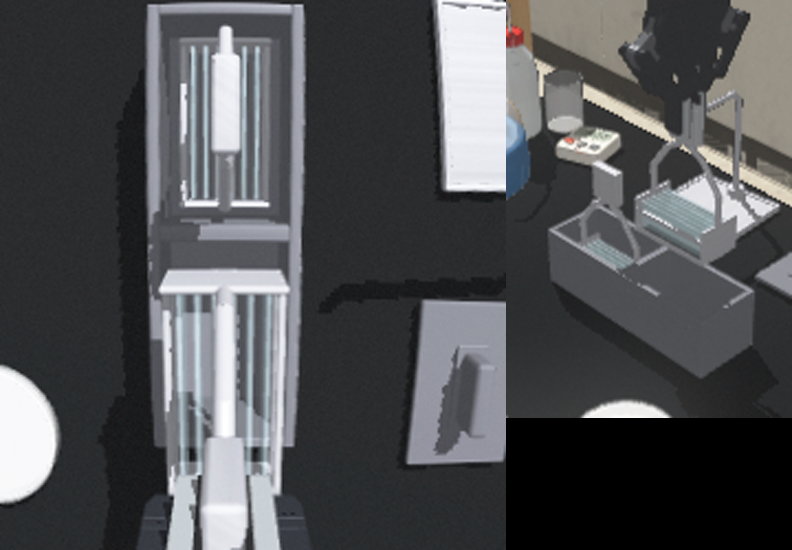

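The wrist view shows the hung rack over the open compartment. Its +y end plate runs along row 292 (x 160–290), and the trough's outer edges at row 230 are about x 150 and 301. I'll check the alignment numerically.

```bash
python3 - <<'E'
from h import *
o=load("o5.npy"); g=lambda a:np.array(a)/2.2+[150-.3,20-.3]
P=plane("wrist",g([(160,292),(290,292)]),.143,o); print("basket +y top",P.round(4).tolist())
P=plane("wrist",g([(168,270),(288,270)]),.109,o); print("basket +y bottom",P.round(4).tolist())
P=plane("wrist",g([(150,230),(301,230),(225,241),(148,6),(303,6)]),.062,o); print("trough L R, div edge, corners",P.round(4).tolist())
im=cv2.imread("pics/w5.png").mean(2).astype(int)
for row in(100,125,151): print(row,im[row,208:226],im[row,276:296])
E
```

```text
basket +y top [[0.4633, -0.1349, 0.143], [0.5066, -0.1323, 0.143]]
basket +y bottom [[0.4631, -0.1332, 0.109], [0.509, -0.1304, 0.109]]
trough L R, div edge, corners [[0.4506, -0.1233, 0.062], [0.5186, -0.1193, 0.062], [0.4847, -0.1266, 0.062], [0.4444, -0.0206, 0.062], [0.5127, -0.0165, 0.062]]
100 [ 27  25  29  27  27  27  30  25  52 127 157 162 165 162 140  96 100 102] [ 88  78  74  74  72  89 124 155 161 166 161 125  71  44  42  43  43  44
  42  44]
125 [ 25  28  27  26  27  24  26  27  32 102 104  87  88  85  82  86  87  88] [165 165 165 165 167 142 145 160 163 163 147  50  44  46  46  43  41  44
  45  44]
151 [ 27  25  28  26  27  28  30  27  26  62 129  87  85  93 192 245 245 244] [245 245 245 245 245 204 147 159 164 154 104  55  42  45  42  43  43  44
  44  42]
```

Scaled: 0.06 m / 0.75 = 0.08, -0.0008 m / 0.75 = -0.0011.

shift_gripper(
  moves=[
    [[-0.0011, 0, 0.0133, 0, 0, 0, 0], [-0.0011, 0, 0.0293, 0, 0, 0, 0], [-0.0011, 0, 0.0453, 0, 0, 0, 0], [-0.0011, 0, 0.0587, 0, 0, 0, 0], [-0.0011, 0, 0.072, 0, 0, 0, 0], [-0.0011, 0, 0.08, 0, 0, 0, 0], [-0.0011, 0, 0.08, 0, 0, 0, 0], [-0.0011, 0, 0.08, 0, 0, 0, 0]],
  ],
)

```text
t: 13.78
ee_pos: [0.4873, -0.1744, 0.1545]
tcp_rot: [-2.156, -2.285, 0.0]
force: [0.1, 0.6, -1.2]
gripper_width: 0.0087
gripper_force: 61.1
```

shift_gripper(
  moves=[
    [[0, 0, 0.0107, 0, 0, 0, 0], [0, 0, 0.0213, 0, 0, 0, 0], [0, 0, 0.032, 0, 0, 0, 0], [0, 0, 0.0427, 0, 0, 0, 0], [0, 0, 0.0507, 0, 0, 0, 0], [0, 0, 0.0507, 0, 0, 0, 0], [0, 0, 0.0507, 0, 0, 0, 0], [0, 0, 0.0507, 0, 0, 0, 0]],
  ],
)

```text
t: 14.45
ee_pos: [0.4875, -0.1746, 0.1168]
tcp_rot: [2.156, 2.285, 0.0]
force: [0.7, -1.2, -1.9]
gripper_width: 0.0088
gripper_force: 61.1
```

No contact with the walls; 6 mm to the floor.

Scaled: 0.0065 m / 0.75 = 0.0087, 0.006 m / 0.75 = 0.008.

shift_gripper(
  moves=[
    [[0, 0, 0.004, 0, 0, 0, 0], [0, 0, 0.006, 0, 0, 0, 0], [0, 0, 0.0073, 0, 0, 0, 0], [0, 0, 0.008, 0, 0, 0, 0], [0, 0, 0.0087, 0, 0, 0, 0], [0, 0, 0.0087, 0, 0, 0, 0], [0, 0, 0.0087, 0, 0, 0, 0]],
  ],
)

```text
t: 15.03
ee_pos: [0.4876, -0.1745, 0.111]
tcp_rot: [2.155, 2.284, 0.001]
force: [-3.1, 1.0, 8.9]
gripper_width: 0.009
gripper_force: 62.9
```

It stands on the floor (9 N at the expected height). Release, rise and look.

Scaled: -0.16 m / 0.75 = -0.2133, -0.05 m / 0.75 = -0.0667.

shift_gripper(
  moves=[
    [[0, 0, 0, 0, 0, 0, 0.02], [0, 0, 0, 0, 0, 0, 0.04], [0, 0, 0, 0, 0, 0, 0.04], [0, 0, 0, 0, 0, 0, 0.04], [0, 0, 0, 0, 0, 0, 0.04], [0, 0, -0.0267, 0, 0, 0, 0.04], [0, 0, -0.0667, 0, 0, 0, 0.04], [0, 0, -0.1067, 0, 0, 0, 0.04], [0, 0, -0.16, 0, 0, 0, 0.04], [0, 0, -0.2133, 0, 0, 0, 0.04]],
  ],
)

```text
t: 15.87
ee_pos: [0.4867, -0.1741, 0.2714]
tcp_rot: [-2.155, -2.284, 0.001]
force: [1.8, -0.1, -0.6]
gripper_width: 0.0402
gripper_force: 0.0
```

shift_gripper(
  moves=[
    [[0, 0, -0.0133, 0, 0, 0, 0.04], [0, 0, -0.0133, 0, 0, 0, 0.04], [0, 0, -0.0133, 0, 0, 0, 0.04], [0, 0, -0.0133, 0, 0, 0, 0.04], [0, 0, -0.0133, 0, 0, 0, 0.04], [0, 0, -0.0133, 0, 0, 0, 0.04]],
  ],
)

```text
t: 16.37
ee_pos: [0.4867, -0.1742, 0.2788]
tcp_rot: [-2.155, -2.283, 0.001]
force: [0.7, 0.6, 0.3]
gripper_width: 0.0398
gripper_force: 0.0
```

```bash
python3 - <<'E'
from h import *
im=r.capture("wrist")[:,:,::-1]
c=im[20:270,150:380]; a=cv2.resize(c,None,fx=2.2,fy=2.2,interpolation=cv2.INTER_CUBIC)
s=r.capture("scene")[:,:,::-1]; s=cv2.resize(s[120:310,200:330],None,fx=2.2,fy=2.2,interpolation=cv2.INTER_CUBIC)
z=np.zeros((550,a.shape[1]+s.shape[1],3),np.uint8); z[:a.shape[0],:a.shape[1]]=a; z[:s.shape[0],a.shape[1]:]=s; cv2.imwrite("pics/w6b.png",z)
E
```

```text
(no output)
```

View pics/w6b.png

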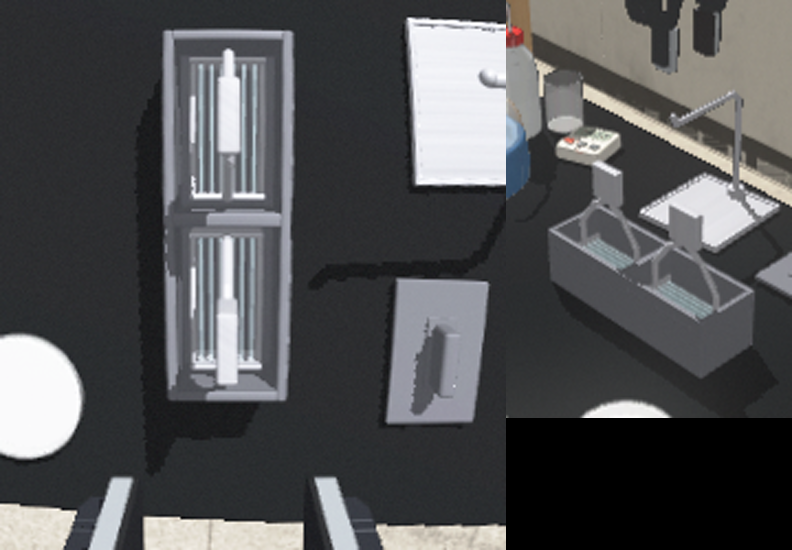

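Both racks stand upright in the trough (tabs near (228,115) and (228,345)), the lid lies flat at (438,352), and the gripper is clear.

```bash
python3 -c "
from station import r
print(r.job_done())"
```

```text
the job is handed in; nothing more can be done
None
```

The job is handed in at about 16.5 s: the lid lies flat and right way up on the bench, and the hung rack stands upright on the floor of the uncovered -y compartment, with the soaking rack and the other things left alone.

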